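# Slide the ink pad up onto the stamping stand

### The arm

A 7-joint arm with a two-finger parallel gripper is mounted at the origin on a cart in front of the work surface, level with it; the furniture and walls round the work are solid. World frame = base frame: x ahead of the robot, y to its left, z up, the work surface at z = 0. Lengths are in m, angles in rad, forces in N, time in s.
With the tool pointing down it reaches from about 0.425 to 0.8 m from the base axis. Payload 8.3 kg.
Tool frame: the origin (TCP) lies at the very end of the fingers, on their centre line; the grasp point (between the pads) lies 19 mm behind it; z points along the fingers, y is the line along which they close (so a half turn about z gives the same grasp; the last joint's range is limited). The gripper opens to 85 mm and grips with 20 to 120 N. Pads are 22 mm wide; open, the fingers measure 114 mm over their backs; the gripper's body (76 mm by 85 mm) begins 54 mm behind the grasp point. The pads swing forward as they close: fully open they stand 13 mm farther back than shut.
Start: joints at [-1.308, 0.383, 0.016, 1.37, -0.006, 1.388, -0.046], TCP at [0.2, 0.592, 0.231] pointing down, gripper open.
Joint ranges: [-2.95, 2.95], [-0.25, 2.06], [-1.52, 1.56], [0.18, 2.33], [-1.44, 4.58], [0.02, 2.06], [-3.01, 3.01]. Speed limits (rad/s): [2.39, 2.39, 3.01, 3.01, 3.14, 3.14, 3.14].

### API

Orientations are given as a unit quaternion [x, y, z, w].
In Python, from plant import env gives the robot as it stands.
- The arm moves only by the shell command python3 -m pendant 'ROWS'. ROWS is a JSON object of lists of equal length, an entry for each row: "translation": the shift along the tool's x, y, z in mm, a list of three; "spin": the turn about the tool's z in degrees; "gripper": the closure, from 0 (fully open) to 1 (shut). In form: {"translation": [[x, y, z], ...], "spin": [spin, ...], "gripper": [gripper, ...]}. A call has 1 to 12 rows; each row shifts and turns the commanded pose from where the row before left it, along the tool's axes as they then stand; what a row does not reach is not made up. A row lasts 1/8 s, in which the tool goes at most 62.5 mm and 10.7 degrees, less where a joint would pass 70% of its speed; a pose out of reach is approached as far as the arm can. A call with a gripper value outside its range is refused whole. The fingers move at their own pace and stop on an object; the grip force is fixed at half the most. Time passes only in rows, so rows that do not move let the fingers close. It gives the time, the measured TCP pose, the force, the opening and the grip force at its end, in the units of the state.
- env.sense(): the state, without advancing time (a new reading comes with each control period).
- env.read_camera(name): name is "scene" or "top"; returns the picture (420x560x3 uint8, red, green, blue); there is no depth.
- env.camera_info(name): a dict with "K" (3x3 intrinsics, pixels), "pose" (4x4, takes a point from camera to world coordinates). Camera axes: x right, y down, z forward; pixel columns grow to the right and rows downward; lengths in m; the calibration is good to about 2 mm. A picture is of the moment at which its call begins. camera_info takes no time and is no camera call.
- env.sign_off(): hands the job in; it is judged then, once.
The state is a dict: "time": time; "joint_pos": joint angles; "joint_vel": joint speeds; "effort": joint torques, N m; "tcp_pos": TCP position; "orientation": TCP orientation; "force": force on the tool from outside, world axes, zero at the start; "ft_torque": the same for the moment, N m; "finger_gap": opening from 0.0 (shut) to 1.0 (fully open); "grip_force": force on a finger pad.
Only numpy, scipy, OpenCV 4.12 (cv2) and the standard library are available. Lean on these libraries where they do the work, as an engineer would, in place of code of your own. Each camera call takes 0.05 s, during which the arm holds its last target. There are 200 camera calls.

### The job

Push the stamp ink pad up the ramp of the low plywood stand until it sits fully on the stand's flat top, lying flat and roughly square to it. Slide it, do not pick it up, and leave the wooden rubber stamp and the card box of pastels where they are.

Things in the scene. Friction and masses are not known exactly. Their poses are not given: they have to be found in the camera images.
- ink_pad: Stamp ink pad: flat closed case, dark lid over a white base, 87 mm along its x, 60 mm along its y, 18 mm high, about 0.05 kg, lying lid up. Origin: centre of its underside, z up. It starts on the counter before the ramp, a long side facing the ramp within 12 degrees (its y pointing towards the ramp), its centre 48 to 80 mm from the ramp's foot and within 18 mm of the ramp's centre line.
- stamp_stand: Low fixed stand of pale plywood. Origin on the counter under the centre of its flat top; x points up the ramp (level), y across, z up. Flat top: x -42 to 42 mm, y -53 to 53 mm, 12 mm high. The ramp rises evenly, full width, from the counter at x = -107 mm to the top at x = -42 mm. Far end: darker lip, x 42 to 50 mm, 6 mm above the top (a stop). No side rails. Dark strip: decoration.
- pastel_box: Flat card box of pastels, 120 x 66 x 24 mm, loose; origin at the centre of its underside, x along its length. A bystander behind or to the right of the stand, not to be moved.
- rubber_stamp: Hand stamp with a turned wooden handle, standing upright, 50 x 25 x 72 mm, loose; origin at the centre of its underside. A bystander behind or to the right of the stand, not to be moved. (A nib tin, like the pad but only 54 x 36 x 14 mm, lies farther back and is fixed.)
Things that resemble listed ones, but are neither listed nor needed, are in the scene too. Leave any orange look-alike of the ink_pad alone.

How it is judged:
On the way:
1. the ink pad rides up the ramp: tilted by more than 3 degrees, its centre over or before the ramp and within 40 mm of its centre line (angle between ink_pad's own z axis and vertical above 0.052 rad and x of ink_pad in the frame of stamp_stand between -0.15 and -0.035 m and y of ink_pad in the frame of stamp_stand between -0.04 and 0.04 m), for 0.1 s.
At the end, for the whole second after the job is handed in: The ink pad lies at rest and flat (within 3 degrees) on the stand's flat top, its centre within 15 mm of the top's centre both along the ramp direction and across it, square to the stand within 15 degrees (x of ink_pad in the frame of stamp_stand between -0.015 and 0.015 m and y of ink_pad in the frame of stamp_stand between -0.015 and 0.015 m and z of ink_pad in the frame of stamp_stand between 0.008 and 0.016 m and angle between ink_pad's own z axis and vertical below 0.05 rad and angle between the y axis of ink_pad and the x axis of stamp_stand, either way round below 0.26 rad and linear speed of ink_pad below 0.02 m/s); the robot touches nothing.
It fails at once if the ink pad is lifted: its underside's centre rises above 30 mm (18 mm above the flat top) (height (world z) of ink_pad above 0.03 m).
It fails at once if the pastel box is moved more than 15 mm (distance of pastel_box from where it was at the start of the episode above 0.015 m).
It fails at once if the rubber stamp is moved more than 15 mm (distance of rubber_stamp from where it was at the start of the episode above 0.015 m).
It also fails if it takes over 35 s, if anything falls off the work surface, if the arm or the gripper's body presses on something with over 40 N, if the wrist force passes 120 N, or if a joint passes its speed limit or range.

## Working session

There is one attempt and no reset: what is moved stays moved. The work goes in short steps, Python scripts to look and compute and a shell command to move; the robot and the scene stay as the last step left them, time stands still between calls to the robot, and variables do not carry over. Pictures are saved under pics/ and viewed, at most 10 in all, crops included, and the job is handed in when it is done.

```bash
mkdir -p pics; python3 - <<'E'
from plant import env
import cv2,numpy as np
np.set_printoptions(precision=4,suppress=True)
for n in("scene","top"):
    im=env.read_camera(n);cv2.imwrite(f"pics/{n}0.png",im[:,:,::-1])
    i=env.camera_info(n);print(n,np.array(i["K"]),np.array(i["pose"]))
s=env.sense();print(s["time"],s["tcp_pos"],s["orientation"])
E
```

```text
scene [[507.7881   0.     280.2896]
 [  0.     507.7881 205.114 ]
 [  0.       0.       1.    ]] [[ 0.908  -0.1649  0.3851  0.1356]
 [-0.4183 -0.4041  0.8134 -0.6922]
 [ 0.0215 -0.8997 -0.4359  0.5238]
 [ 0.      0.      0.      1.    ]]
top [[381.4231   0.     283.5762]
 [  0.     381.4231 206.2405]
 [  0.       0.       1.    ]] [[-0.0252 -0.9834  0.18    0.4164]
 [-0.9996  0.0271  0.0079  0.1999]
 [-0.0126 -0.1797 -0.9836  1.0182]
 [ 0.      0.      0.      1.    ]]
0.1 [0.1999 0.5917 0.2304] [ 0.1621  0.9868 -0.0009 -0.0001]
```

View pics/scene0.png

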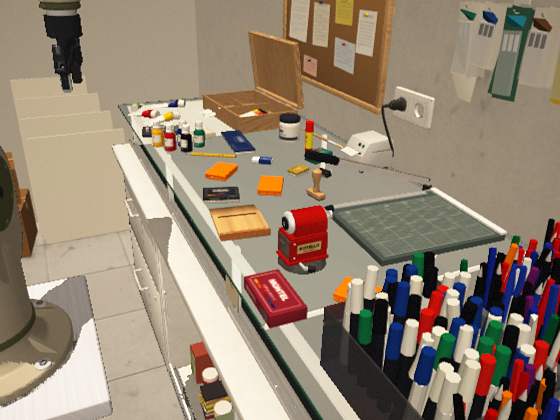

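View pics/top0.png

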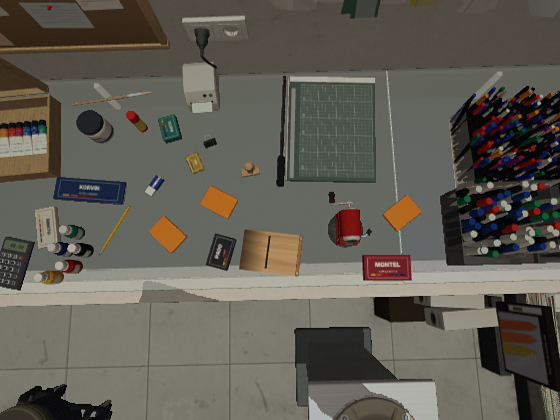

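The dark pad sits at top pixel (222,252), left of the plywood stand at (270,253). The orange look-alikes are at (168,234), (219,201) and (402,213), and the blue box at (90,190) is not the pad. The rubber stamp is at (250,169) and the red pastel box at (387,267). Next I'll take a close crop.

```bash
python3 - <<'E'
import cv2
a=cv2.imread("pics/top0.png")[215:290,195:315]
cv2.imwrite("pics/c1.png",cv2.resize(a,None,fx=6.5,fy=6.5,interpolation=cv2.INTER_CUBIC))
a=cv2.imread("pics/scene0.png")[170:245,190:290]
cv2.imwrite("pics/c2.png",cv2.resize(a,None,fx=8,fy=8,interpolation=cv2.INTER_CUBIC))
E
```

```text
(no output)
```

View pics/c1.png

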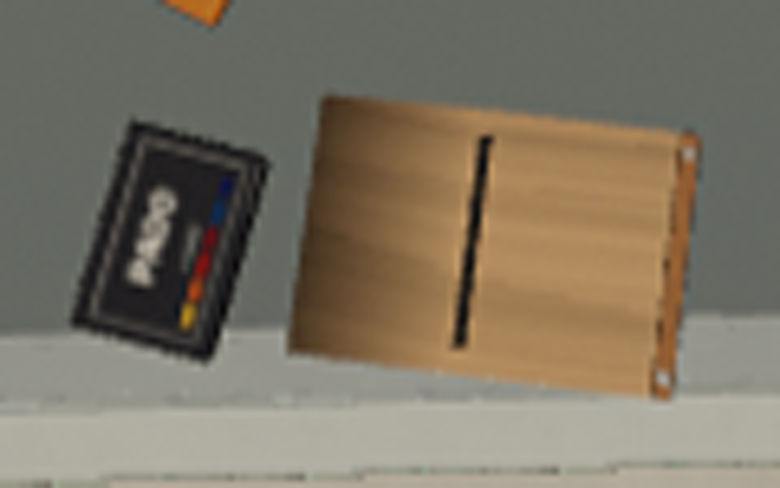

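View pics/c2.png

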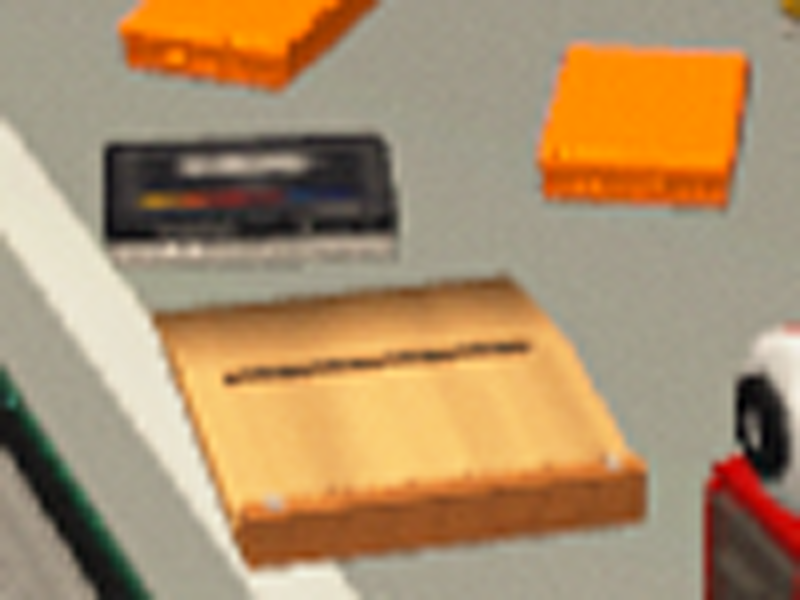

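The crops show that the pad has a dark lid over a white base. In the top crop its lid corners are at (133,121), (270,160), (210,363) and (72,325). The ramp foot runs from (322,96) to (288,352), and the lip's far edge from (697,133) to (668,398). Now I'll convert these to world positions.

```bash
cat > h.py <<'E'
import numpy as np
from plant import env
np.set_printoptions(precision=4,suppress=True)
def world(name,uv,z):
    i=env.camera_info(name);K=np.array(i["K"]);P=np.array(i["pose"])
    d=P[:3,:3]@np.linalg.solve(K,[uv[0],uv[1],1.]);o=P[:3,3]
    return (o+d*(z-o[2])/d[2])[:2]
def crop(uv,off,s): return (np.array(uv)+.5)/s-.5+np.array(off)
E
python3 - <<'E'
from h import *
c=lambda n,uv,z:world(n,crop(uv,(195,215),6.5) if n=="top" else crop(uv,(190,170),8),z)
pad=np.array([c("top",p,.018) for p in[(133,121),(270,160),(210,363),(72,325)]])
foot=np.array([c("top",p,0) for p in[(322,96),(288,352)]])
lip=np.array([c("top",p,.018) for p in[(697,133),(668,398)]])
print("pad",pad,pad.mean(0),np.linalg.norm(pad-np.roll(pad,-1,0),axis=1))
print("foot",foot,"lip",lip)
ax=lip.mean(0)-foot.mean(0);L=np.linalg.norm(ax);x=ax/L
w=np.linalg.norm(foot[0]-foot[1]);print("len",L,"w",w,np.linalg.norm(lip[0]-lip[1]))
y=(foot[0]-foot[1]);y/=np.linalg.norm(y)
y2=np.array([-x[1],x[0]]);print("ang x",np.degrees(np.arctan2(x[1],x[0])),"ang y",np.degrees(np.arctan2(y[1],y[0])))
print("lipang",np.degrees(np.arctan2(*(lip[0]-lip[1])[::-1])))
py=(pad[1]+pad[2]-pad[0]-pad[3]);print("pad y ang",np.degrees(np.arctan2(py[1],py[0])))
px=pad[0]+pad[1]-pad[2]-pad[3];print("pad long ang",np.degrees(np.arctan2(px[1],px[0])))
O=(foot.mean(0)+.107*x+lip.mean(0)-.05*x)/2;print("O",O)
d=pad.mean(0)-O;print("pad in stand",d@x,d@y2)
print("scene check")
spad=np.array([c("scene",p,.018) for p in[(105,145),(382,135),(398,235),(108,240)]]);print(spad,spad.mean(0))
sl=np.array([c("scene",p,.018) for p in[(645,462),(235,515)]]);sf=np.array([c("scene",p,0) for p in[(508,275),(155,315)]])
print(sf,sl)
E
```

```text
pad [[0.5321 0.3905]
 [0.5148 0.3349]
 [0.4344 0.3591]
 [0.4508 0.4144]] [0.483  0.3747] [0.0583 0.0839 0.0577 0.0847]
foot [[0.5425 0.3157]
 [0.4383 0.3302]] lip [[0.5211 0.162 ]
 [0.4161 0.177 ]]
len 0.154993083116572 w 0.10515341811587132 0.10613605904640888
ang x -98.08225341363459 ang y -7.930881797934089
lipang -8.157048567838814
pad y ang -106.90467845680642
pad long ang -16.551277112513873
O [0.4755 0.218 ]
pad in stand -0.1561937634544328 -0.014581992466368349
scene check
[[0.4477 0.4118]
 [0.5285 0.3874]
 [0.5076 0.3178]
 [0.4287 0.3462]] [0.4781 0.3658]
[[0.5411 0.3154]
 [0.4367 0.3292]] [[0.5182 0.1628]
 [0.4104 0.1767]]
```

```bash
cat >> h.py <<'E'
O=np.array([.4755,.218]);A=np.radians(-98.1);X=np.array([np.cos(A),np.sin(A)]);Y=np.array([-X[1],X[0]])
def tcp():
    from scipy.spatial.transform import Rotation as R
    s=env.sense();d=np.array(s["tcp_pos"][:2])-O;m=R.from_quat(s["orientation"]).as_matrix()
    print("t",round(s["time"],2),"tcp stand mm",1e3*np.array([d@X,d@Y,s["tcp_pos"][2]]),"tooly-standY deg",np.degrees(np.arctan2(m[1,1],m[0,1])-np.arctan2(Y[1],Y[0])),"z",m[:,2],"F",np.array(s["force"]),"gap",s["finger_gap"])
E
python3 -m pendant '{"translation":[[0,0,0],[0,0,0],[0,0,0],[0,0,0],[0,0,0],[0,0,0],[0,0,0],[0,0,0],[-14,39,0],[-14,39,0],[-14,39,0],[-14,39,0]],"spin":[10,10,10,10,10,10,10,9.5,0,0,0,0],"gripper":[0.6,0.6,0.6,0.6,0.6,0.6,0.6,0.6,0.6,0.6,0.6,0.6]}'; python3 -c "from h import *;tcp()"
```

```text
time: 1.6
tcp_pos: [0.3474, 0.5136, 0.2308]
orientation: [0.756, 0.655, -0.0, 0.0]
force: [0.7, 0.5, 0.6]
finger_gap: 0.401
grip_force: 0.0
t 1.6 tcp stand mm [-274.6336 -168.5112  230.8084] tooly-standY deg -0.052586378784991596 z [-0.0005 -0.0008 -1.    ] F [0.6717 0.533  0.5562] gap 0.40108309842859846
```

```bash
python3 -m pendant '{"translation":[[-14,38,0],[-14,38,0],[-14,38,0],[-14,38,0],[0,0,45],[0,0,45],[0,0,45],[0,0,45],[0,0,20],[0,0,0]],"spin":[0,0,0,0,0,0,0,0,0,0],"gripper":[0.6,0.6,0.6,0.6,0.6,0.6,0.6,0.6,0.6,0.6]}'; python3 - <<'E'
from h import *;import cv2
tcp()
a=env.read_camera("top")[195:290,175:315,::-1]
cv2.imwrite("pics/c3.png",cv2.resize(a,None,fx=5.5,fy=5.5,interpolation=cv2.INTER_CUBIC))
a=env.read_camera("scene")[150:225,170:270,::-1]
cv2.imwrite("pics/s3.png",cv2.resize(a,None,fx=8,fy=8,interpolation=cv2.INTER_CUBIC))
E
```

```text
time: 2.85
tcp_pos: [0.4882, 0.4369, 0.03]
orientation: [0.756, 0.655, -0.001, 0.0]
force: [-0.5, 0.3, 0.6]
finger_gap: 0.4
grip_force: 0.0
t 2.85 tcp stand mm [-218.509   -18.237    30.0229] tooly-standY deg -0.059745910281825985 z [-0.0021 -0.0022 -1.    ] F [-0.4619  0.2933  0.5515] gap 0.39976859666744025
```

View pics/s3.png

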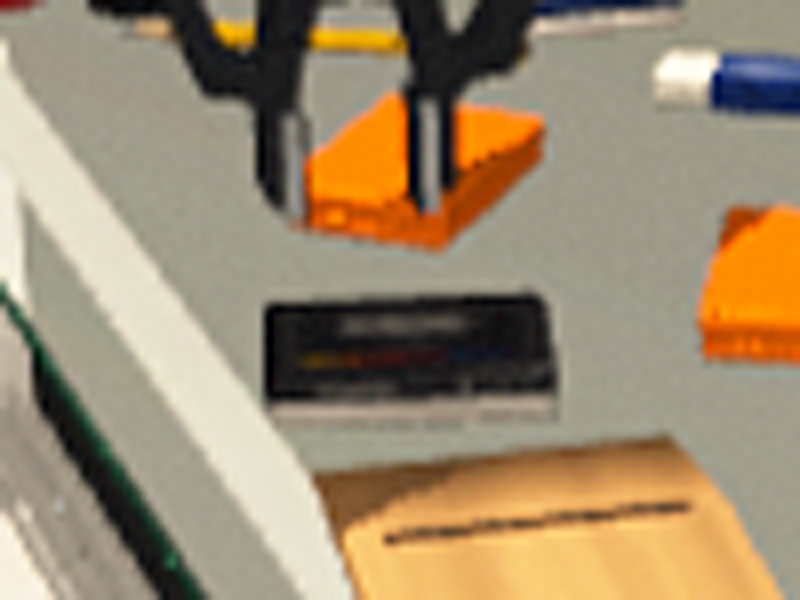

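Both fingers (tips near (290,215) and (430,205)) are above and behind the pad. The orange look-alike lies close behind, with its near corner at (440,245). I'll check the clearance before going down.

```bash
python3 - <<'E'
from h import *
st=lambda w:1e3*np.array([(w-O)@X,(w-O)@Y])
for p,z in[((440,248),0),((310,225),0),((545,120),.018),((445,213),.018)]:print("orange",st(world("scene",crop(p,(170,150),8),z)))
for p in[(290,222),(430,212)]:print("tip",[st(world("scene",crop(p,(170,150),8),z)) for z in(.030,.034)])
print("pad back L,R",[st(world("scene",crop(p,(170,150),8),.018)) for p in[(265,305),(545,293)]])
E
```

```text
orange [-260.3026   12.8426]
orange [-289.4535  -24.9858]
orange [-319.211    60.9685]
orange [-246.5219   12.273 ]
tip [array([-222.3774,  -41.1101]), array([-212.8889,  -42.4641])]
tip [array([-220.0693,    2.6384]), array([-210.5995,    0.9299])]
pad back L,R [array([-187.9088,  -54.8029]), array([-176.4356,   29.7833])]
```

View pics/c3.png

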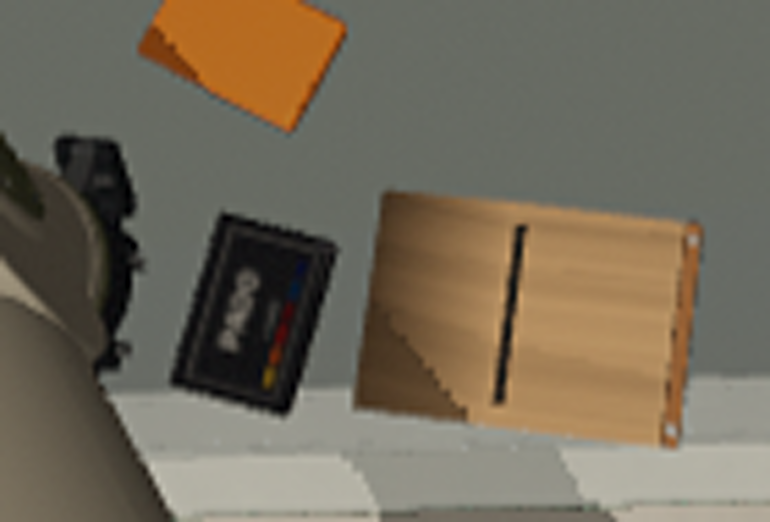

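Clear: the orange one ends at x about -247 mm, and the fingers' backs are at -229 mm. I'll go down and push up to just before the ramp, squaring the pad.

```bash
python3 -m pendant '{"translation":[[0,0,15],[0,0,10],[0,0,0],[-10,0,0],[-8,0,0],[-5,0,0],[-5,0,0],[-4,0,0],[-4,0,0],[0,0,0]],"spin":[0,0,0,0,0,0,0,0,0,0],"gripper":[0.6,0.6,0.6,0.6,0.6,0.6,0.6,0.6,0.6,0.6]}'; python3 - <<'E'
from h import *;import cv2
tcp()
a=env.read_camera("scene")[150:225,170:270,::-1]
cv2.imwrite("pics/s4.png",cv2.resize(a,None,fx=8,fy=8,interpolation=cv2.INTER_CUBIC))
E
```

```text
time: 4.2
tcp_pos: [0.4839, 0.4014, 0.0063]
orientation: [0.756, 0.655, -0.0, 0.0]
force: [-0.6, 0.0, 0.5]
finger_gap: 0.403
grip_force: 0.0
t 4.2 tcp stand mm [-182.784   -17.516     6.2768] tooly-standY deg -0.08666994286803323 z [-0.0001 -0.0003 -1.    ] F [-0.5838  0.0429  0.5326] gap 0.403133613093323
```

View pics/s4.png

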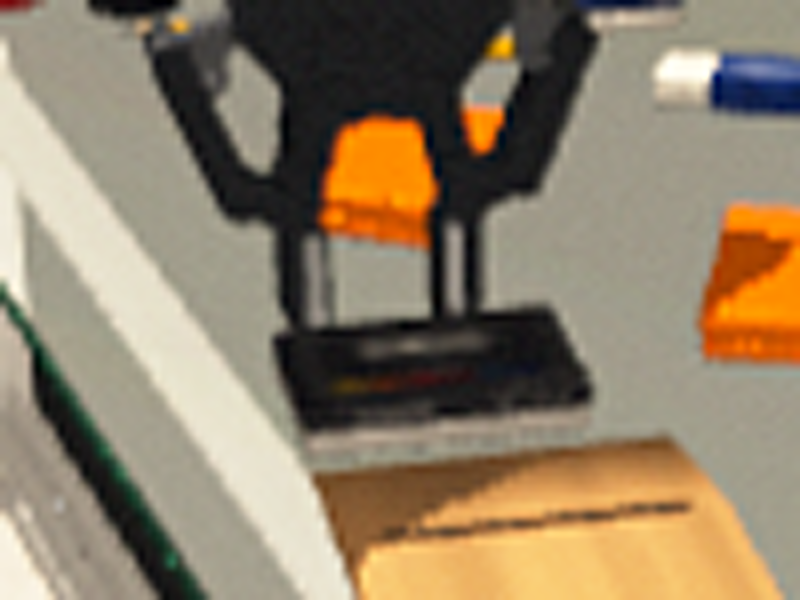

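The pad is now square with the fingers. Its back lid corners are at (275,338) and (552,310).

```bash
python3 - <<'E'
from h import *
st=lambda w:1e3*np.array([(w-O)@X,(w-O)@Y])
for p,z in[((275,338),.018),((552,310),.018),((302,456),0),((592,405),0)]:print(st(world("scene",crop(p,(170,150),8),z)))
E
```

```text
[-163.0177  -55.663 ]
[-163.3425   29.103 ]
[-117.9687  -55.6435]
[-131.4318   34.0958]
```

```bash
python3 -m pendant '{"translation":[[-6,0.6,0],[-6,0.6,0],[-6,0.6,0],[-6,0.6,0],[-6,0.6,0],[-6,0.6,0],[-6,0.6,0],[-6,0.6,0],[-6,0.6,0],[-6,0.6,0],[-6,0.6,-1],[0,0,0]],"spin":[0,0,0,0,0,0,0,0,0,0,0,0],"gripper":[0.6,0.6,0.6,0.6,0.6,0.6,0.6,0.6,0.6,0.6,0.6,0.6]}'; python3 - <<'E'
from h import *;import cv2
tcp()
a=env.read_camera("scene")[170:245,190:290,::-1]
cv2.imwrite("pics/s5.png",cv2.resize(a,None,fx=8,fy=8,interpolation=cv2.INTER_CUBIC))
E
```

```text
time: 5.75
tcp_pos: [0.4812, 0.3349, 0.0074]
orientation: [0.756, 0.655, -0.0, 0.0]
force: [0.2, 0.2, 0.1]
finger_gap: 0.402
grip_force: 0.0
t 5.75 tcp stand mm [-116.5749  -10.8214    7.4403] tooly-standY deg -0.11443223834906503 z [ 0.0001 -0.0002 -1.    ] F [0.2392 0.1894 0.142 ] gap 0.4020848831996231
```

View pics/s5.png

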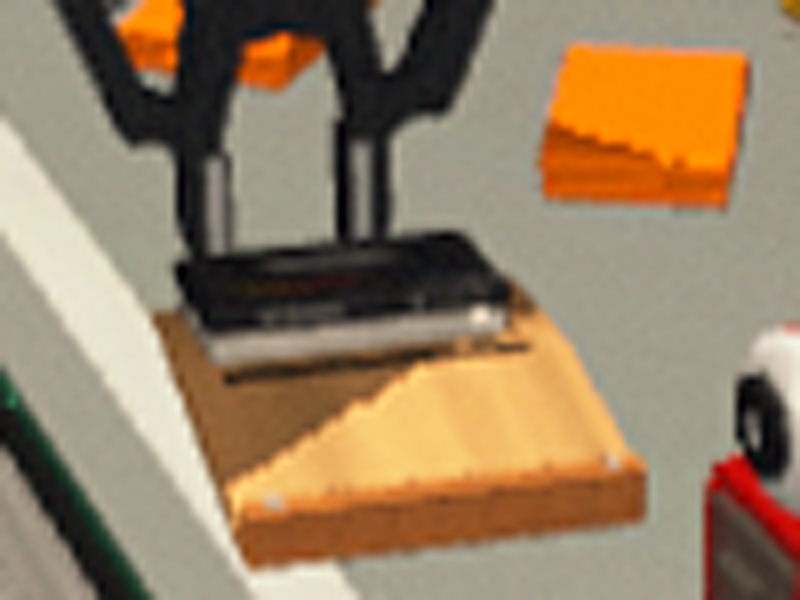

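The pad is tilted on the ramp and square. Its front bottom corners are at about (212,362) and (508,336).

```bash
python3 - <<'E'
from h import *
st=lambda w:1e3*np.array([(w-O)@X,(w-O)@Y])
for p,z in[((212,362),.011),((508,336),.011),((178,265),.018),((462,232),.018)]:print(st(world("scene",crop(p,(190,170),8),z)))
E
```

```text
[-49.6312 -46.892 ]
[-45.1977  36.325 ]
[-98.8429 -47.6699]
[-100.848    36.2462]
```

```bash
python3 -m pendant '{"translation":[[-6,0.5,-1],[-6,0.5,-1],[-6,0.5,-1],[-6,0.5,-1],[-6,0.5,-1],[-6,0.5,-1.5],[-6,0.5,-1.5],[-6,0.5,-1.5],[-6,0.5,-1.5],[-6,0.5,0],[-6,0.5,0],[-5,0,0]],"spin":[0,0,0,0,0,0,0,0,0,0,0,0],"gripper":[0.6,0.6,0.6,0.6,0.6,0.6,0.6,0.6,0.6,0.6,0.6,0.6]}'; python3 -m pendant '{"translation":[[0,0,0]],"spin":[0],"gripper":[0.6]}'; python3 - <<'E'
from h import *;import cv2
tcp()
a=env.read_camera("scene")[170:245,190:290,::-1]
cv2.imwrite("pics/s6.png",cv2.resize(a,None,fx=8,fy=8,interpolation=cv2.INTER_CUBIC))
E
```

```text
time: 7.3
tcp_pos: [0.4764, 0.2641, 0.0183]
orientation: [0.756, 0.655, -0.0, 0.0]
force: [1.1, 0.5, 1.4]
finger_gap: 0.403
grip_force: 0.3
time: 7.42
tcp_pos: [0.4763, 0.2639, 0.0182]
orientation: [0.756, 0.655, -0.0, 0.0]
force: [-0.8, -0.1, 0.5]
finger_gap: 0.403
grip_force: 0.0
t 7.42 tcp stand mm [-45.6018  -5.6905  18.1952] tooly-standY deg -0.0991000638737142 z [-0.0003 -0.0004 -1.    ] F [-0.788  -0.0751  0.4688] gap 0.40263214600922115
```

View pics/s6.png

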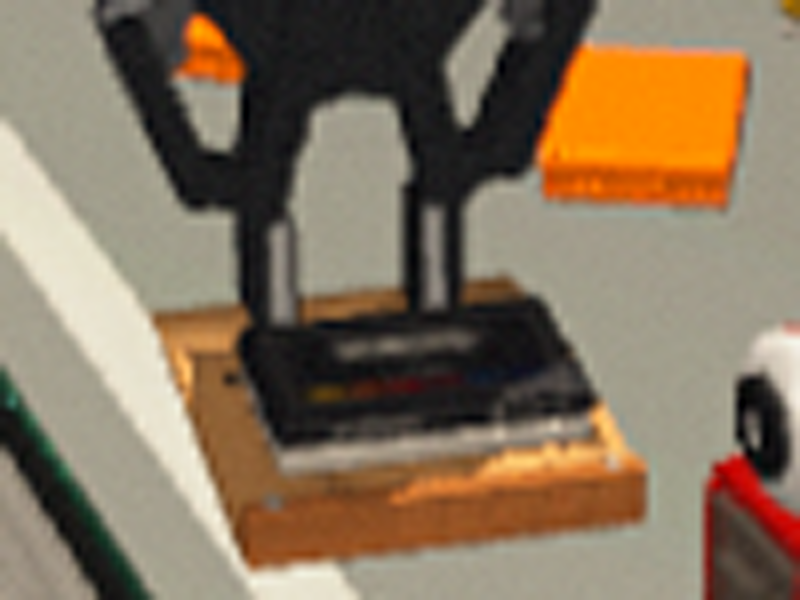

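```bash
python3 - <<'E'
from h import *
st=lambda w:1e3*np.array([(w-O)@X,(w-O)@Y])
for p,z in[((283,470),.012),((592,435),.012),((242,332),.030),((540,297),.030)]:print(st(world("scene",crop(p,(190,170),8),z)))
E
```

```text
[ 18.6206 -40.2587]
[19.7709 43.44  ]
[-28.3141 -41.8744]
[-29.5696  41.6   ]
```

The pad is flat on the top and square, with y ≈ 1 mm and x about -4 mm. I'll nudge it 4 mm more, back off and lift.

```bash
python3 -m pendant '{"translation":[[-2,0,0],[-2,0,0],[0,0,0],[5,0,0],[15,0,0],[20,0,-10],[10,0,-50],[0,0,-60],[40,0,-30],[60,0,0],[60,0,0],[0,0,0]],"spin":[0,0,0,0,0,0,0,0,0,0,0,0],"gripper":[0.6,0.6,0.6,0.6,0.6,0.6,0.6,0.6,0.6,0.6,0.6,0.6]}'; python3 - <<'E'
from h import *;import cv2
tcp()
a=env.read_camera("top")[215:290,195:315,::-1]; b=env.read_camera("scene")[170:245,190:290,::-1]
f=lambda i,s:cv2.resize(i,None,fx=s,fy=s,interpolation=cv2.INTER_CUBIC)
c=np.zeros((600,780,3),np.uint8);c[:,:]=0
A=f(a,4);B=f(b,4);c[:300,:480]=A;c[300:,:400]=B
cv2.imwrite("pics/f.png",c)
E
```

```text
time: 8.98
tcp_pos: [0.5019, 0.4757, 0.1655]
orientation: [0.753, 0.658, -0.001, -0.001]
force: [-0.6, 0.3, -0.6]
finger_gap: 0.397
grip_force: 0.0
t 8.97 tcp stand mm [-258.8511  -10.144   165.4729] tooly-standY deg 0.4441975408233803 z [-0.0034  0.0004 -1.    ] F [-0.5897  0.3321 -0.591 ] gap 0.39709032998598814
```

View pics/f.png

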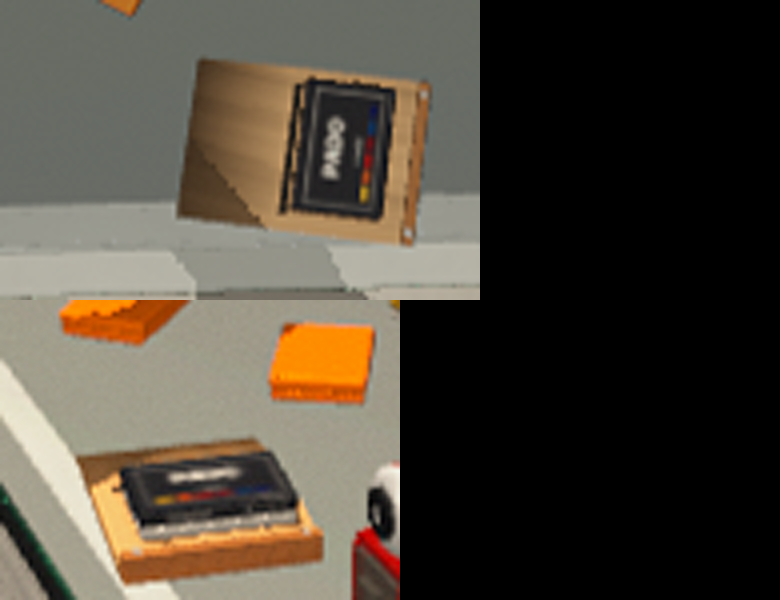

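The picture shows the pad flat on the top. Its lid corners in the top crop are (308,79), (395,88), (382,217) and (297,208).

```bash
python3 - <<'E'
from h import *
st=lambda w:1e3*np.array([(w-O)@X,(w-O)@Y])
q=np.array([st(world("top",crop(p,(195,215),4),.030)) for p in[(308,79),(395,88),(382,217),(297,208)]])
print(q,q.mean(0)); ok=abs(q.mean(0)).max()<10
if ok: print(env.sign_off())
E
```

```text
[[-29.3407  44.5142]
 [ 27.4761  45.1689]
 [ 28.419  -37.8882]
 [-26.2761 -38.5312]] [0.0696 3.316 ]
the job is handed in; nothing more can be done
None
```

The ink pad lies flat and square on the stand's top, measured at about 0 mm along and 3 mm across from its centre; it was pushed up the ramp without being picked up, the arm never went near the rubber stamp or pastel box, and the job is handed in (sign-off returned no verdict).

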